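# Box up a walnut sample

### The job

With the scoop, scoop at least three of the five walnuts out of the white sorting tray, carry them over and tip them into the square wooden specimen box; any you do not take stay in the tray, and none may end up anywhere else. Then lay the scoop back flat on its blue mat, and last close the box with the square cover, fully home in its recess. Leave the round cover, the jars and the brush where they are.

Things in the scene. Friction and masses are not known exactly. Their poses are not given: they have to be found in the camera images.
- tray: white enamelled sorting tray, fixed, walls 5 mm, floor 5 mm thick, flat floor 210 (its x) by 112 mm (its y) inside. Sides 46 mm, +x end 35 mm high; at its -x end, nearer the robot, the floor rises at 45 degrees outward to 46 mm height. Origin: underside, below the middle of the flat floor. The walnuts start on the -x half of the floor
- nut0_center (a point): centre of walnut 1 of 5: brown, roundish, 30 mm across and 32 mm long, 18 g, lying loose in the tray
- nut1_center (a point): centre of walnut 2 of 5: brown, roundish, 30 mm across and 32 mm long, 18 g, lying loose in the tray
- nut2_center (a point): centre of walnut 3 of 5: brown, roundish, 30 mm across and 32 mm long, 18 g, lying loose in the tray
- nut3_center (a point): centre of walnut 4 of 5: brown, roundish, 30 mm across and 32 mm long, 18 g, lying loose in the tray
- nut4_center (a point): centre of walnut 5 of 5: brown, roundish, 30 mm across and 32 mm long, 18 g, lying loose in the tray
- scoop: Scoop, 185 mm long, 0.15 kg. Aluminium pan 90 (x) by 102 mm (y), open to its +x: floor 2 mm, side walls 2.5 mm thick (32 mm high at the back, 20 in front), back wall 36 mm high. Red level handle behind it: bar 20 mm wide (y), 18 mm high, from x = -45 to -140 mm, its middle 66 mm above the underside. Origin: centre of the pan's underside, z up
- scoop_grip (a point): a good point to grip the scoop, in the middle of its red handle: 85 mm behind the scoop's origin (-x) and 66 mm above its underside
- scoop_end (a point): rear end of the scoop's red handle, 140 mm behind the scoop's origin
- scoop_pan (a point): middle of the scoop's pan, 20 mm above the scoop's origin
- mat: blue felt mat, fixed, 240 (x) by 120 (y) by 4 mm thick, the scoop's place. Origin: centre of its underside
- case: square pale wooden specimen box, fixed, 156 by 156 by 74 mm high, with a dark rim. Inside 120 by 120 mm, floor 6 mm thick; at 60 mm height a ledge, above it a square recess 138 by 138 mm and 14 mm deep for the cover. Origin: centre of the underside
- square_cover: square pale wooden cover, 132 by 132 by 14 mm (its lower 6 mm only 128 by 128), 0.18 kg, with a dark grip block on top 70 long (its x), 24 wide (its y), from 14 to 46 mm above the underside. Lies loose on the table. Origin: centre of the underside
- round_cover: round pale wooden cover of another box, 132 mm across, 14 mm thick, with the same grip block; not wanted. Origin: centre of the underside
- jar_amber: closed amber glass jar, 68 mm across, 48 mm high; bystander
- jar_green: closed green glass jar, 68 mm across, 48 mm high; bystander
- jar_clear: closed clear glass jar, 76 mm across, 46 mm high; bystander
- brush: dusting brush lying flat, 170 mm long; bystander
There are look-alikes about, which are no part of the job. What is shaped like the scoop but purple is not meant.

How it is judged:
By the outcome, as a careful person would: the job done as asked, in the order asked, and still so for the second after the job is handed in, with the robot touching nothing.
It also fails if it takes over 67 s, if anything falls off the work surface, if the arm or the gripper's body presses on something with over 40 N, if the wrist force passes 120 N, or if a joint passes its speed limit or range.

### The arm

A 6-joint arm with a two-finger parallel gripper is mounted at the origin on the work surface. World frame = base frame: x ahead of the robot, y to its left, z up, the work surface at z = 0. Lengths are in m, angles in degrees, forces in N, time in s.
With the tool pointing down it reaches from about 0.3 to 0.75 m from the base axis. Payload 8.5 kg.
Tool frame: the origin (TCP) lies midway between the tips of the shut fingers; the grasp point (between the pads) lies 19 mm behind it (env.grasp_offset is the distance from the TCP to the grasp point, in m); z points along the fingers, y is the line along which they close (so a half turn about z gives the same grasp; the last joint's range is limited). The gripper opens to 85 mm and grips with 20 to 120 N. Pads are 22 mm wide; open, the fingers measure 114 mm over their backs; the gripper's body (76 mm by 85 mm) begins 54 mm behind the grasp point. The pads swing forward as they close: fully open they stand 13 mm farther back than shut.
Start: joints at [-12.336, 21.807, 74.336, -0, 83.858, -12.336], TCP at [0.55, 0, 0.231] pointing down, gripper open.
Joint ranges: [-178.18, 178.18], [-50.72, 133.34], [12.68, 142.11], [-81.47, 261.47], [9.98, 163.14], [-165.26, 165.26]. Speed limits (degrees/s): [136.94, 136.94, 180, 180, 180, 180].

### API

Orientations are given as a 3x3 rotation matrix whose columns are the frame's x, y, z axes.
In Python, from rig import env gives the robot as it stands.
- The arm moves only by the tool servo_tool, never from a script. Its argument "deltas" is text: rows parted by semicolons, each of 7 numbers parted by spaces: the opening, from 0 (shut) to 1 (fully open), then the shift along the tool's x, y, z in mm, then the turn, a rotation vector about the tool's x, y, z in rad. A call has 1 to 8 rows; each row shifts and turns the commanded pose from where the row before left it, along the tool's axes as they then stand; what a row does not reach is not made up. A row lasts 1/12 s, in which the tool goes at most 41.7 mm and 7.16 degrees, less where a joint would pass 70% of its speed; a pose out of reach is approached as far as the arm can. A call is refused whole if a number of a shift passes 41.7 or a number of a turn 0.125, either way. A call with a gripper value outside its range is refused whole. The fingers move at their own pace and stop on an object; "newtons" is the grip in N (left out, the last holds). Time passes only in rows, so rows that do not move let the fingers close. It gives the time, the measured TCP pose, the force, the opening and the grip force at its end, in the units of the state.
- env.observe(): the state, without advancing time (a new reading comes with each control period).
- env.get_image(name): name is "scene" or "side" or "wrist"; returns a dict with "img" (480x640x3 uint8, red, green, blue), "depth" (480x640 float32, m along the optical axis (not along the pixel's ray), 0 where there is no reading), "camera_matrix" (3x3 intrinsics, pixels), "D" ([k1, k2, p1, p2, k3] as OpenCV has them; the pictures are not rectified), "world_to_cam" (4x4, takes a point from world to camera coordinates). Camera axes: x right, y down, z forward; pixel columns grow to the right and rows downward; lengths in m; the calibration is good to about 2 mm. A picture is of the moment at which its call begins.
- env.close_job(): hands the job in; it is judged then, once.
Trained networks look in a picture, given as the dict that the camera call returned (one of the last four; its "shot" number tells which), for a name from the list of things; names that differ only in an ending like _2 or _b are one class to them, and where a whole thing is asked for, a point or a joint stands for the part that bears it (a point fixed in the world has none). Each returns a list of dicts, best first, with "conf" (0 to 1); they miss things now and then, are a little off and sometimes report something else, mostly with a low value. They report only what shows in the picture. A call takes as long as a camera call. They do not tell look-alikes from the thing itself.
- env.spot_in(name, picture): "bbox" ([centre column, centre row, width, height] in pixels, round what is visible of it).
- env.spot_point(name, picture): "uv" ([column, row] in pixels: a listed point, or the origin of a listed thing).
The state is a dict: "time_s": time; "q": joint angles; "qvel": joint speeds; "joint_efforts": joint torques, N m; "position": TCP position; "tool_rot": TCP orientation; "ft_force": force on the tool from outside, world axes, zero at the start; "wrist_torque": the same for the moment, N m; "grip_width": finger opening in m; "gripper_force": force on a finger pad.
Only numpy, scipy, OpenCV 4.12 (cv2) and the standard library are available. Lean on these libraries where they do the work, as an engineer would, in place of code of your own. Each camera call takes 0.05 s, during which the arm holds its last target. There are 200 camera calls.

## Working session

There is one attempt and no reset: what is moved stays moved. The work goes in short steps, Python scripts to look and compute and a tool call to move; the robot and the scene stay as the last step left them, time stands still between calls to the robot, and variables do not carry over. Pictures are saved under pics/ and viewed, at most 10 in all, crops included, and the job is handed in when it is done.

Besides the shell and the picture viewer there is one more tool, called after "Call:" as name(argument=value, ...), one argument or row to a line, values as JSON. servo_tool: Moves the arm, as the interface text tells. Its arguments: {"type":"object","properties":{"deltas":{"type":"string"},"newtons":{"type":"number"}},"required":["deltas"]}

```bash
mkdir -p pics; ls; cat > h.py <<'E'
import numpy as np, cv2
from rig import env
def ray(p,uv):
    K=np.array(p["camera_matrix"]);D=np.array(p["D"])
    n=cv2.undistortPoints(np.array([[uv]],float),K,D)[0,0]
    T=np.linalg.inv(np.array(p["world_to_cam"]))
    return T[:3,3],T[:3,:3]@np.array([n[0],n[1],1]),
def at_z(p,uv,z):
    o,d=ray(p,uv); return o+d*(z-o[2])/d[2]
def at_depth(p,uv):
    u,v=int(round(uv[0])),int(round(uv[1]))
    w=p["depth"][max(v-1,0):v+2,max(u-1,0):u+2]; w=w[w>0]
    if len(w)==0: return None
    o,d=ray(p,uv); return o+d*np.median(w)
def cloud(p):
    K=np.array(p["camera_matrix"]);D=np.array(p["D"])
    g=np.stack(np.meshgrid(np.arange(640),np.arange(480)),-1).reshape(-1,1,2).astype(float)
    n=cv2.undistortPoints(g,K,D)[:,0]; d=p["depth"].reshape(-1,1)
    T=np.linalg.inv(np.array(p["world_to_cam"]))
    P=np.c_[n*d,d]@T[:3,:3].T+T[:3,3]; P[d[:,0]==0]=np.nan
    return P.reshape(480,640,3)
def save(p,n,crop=None,s=1):
    im=p["img"][:,:,::-1]
    if crop: im=im[crop[1]:crop[3],crop[0]:crop[2]]
    cv2.imwrite("pics/"+n,cv2.resize(im,None,fx=s,fy=s,interpolation=cv2.INTER_CUBIC))
E
cat > a.py <<'E'
from h import *
np.set_printoptions(precision=4,suppress=True)
for c in ["scene","side"]:
    p=env.get_image(c); save(p,c+"0.png"); 
    T=np.linalg.inv(np.array(p["world_to_cam"])); print(c,"campos",T[:3,3],"fwd",T[:3,2])
    for n in ["tray","scoop","scoop_grip","scoop_end","scoop_pan","mat","case","square_cover","round_cover","nut0_center"]:
        for r in env.spot_point(n,p)[:6]:
            print(n,round(r["conf"],2),np.round(r["uv"],1),at_depth(p,r["uv"]))
E
python3 a.py
```

```text
pics
scene campos [ 1.1896 -0.2817  0.6182] fwd [-0.7358  0.3475 -0.5813]
tray 0.56 [258.9 274.5] [ 0.502  -0.0979  0.0065]
scoop 0.85 [379.3 164.9] [0.2325 0.3562 0.0285]
scoop 0.81 [409.5 210.7] [0.4658 0.2967 0.028 ]
scoop_grip 0.94 [402.  150.8] [0.2506 0.4161 0.0671]
scoop_grip 0.93 [429.2 204.3] [0.5194 0.3073 0.0735]
scoop_grip 0.22 [237.9 249.5] [ 0.4205 -0.1159  0.0208]
scoop_end 0.87 [424.2 152.6] [0.2921 0.4609 0.07  ]
scoop_end 0.78 [440.2 216.8] [0.5641 0.3044 0.0673]
scoop_pan 0.9 [377.4 160.7] [0.1689 0.3908 0.0051]
scoop_pan 0.76 [409.9 196.9] [0.3884 0.3542 0.0087]
mat 0.7 [422.8 220.7] [0.4904 0.3209 0.0067]
case 0.84 [342.9 236.5] [0.5431 0.0742 0.0748]
case 0.67 [269.6 252. ] [ 0.4662 -0.0596  0.0267]
square_cover 0.83 [147.  371.2] [ 0.6793 -0.3397  0.0407]
round_cover 0.86 [117.1 299.5] [ 0.4707 -0.3685  0.0231]
round_cover 0.35 [440.4 214.5] [0.5649 0.3031 0.0742]
nut0_center 0.72 [236.  247.3] [ 0.4214 -0.1195  0.0286]
nut0_center 0.64 [409.9 199.7] [0.4004 0.3458 0.0092]
nut0_center 0.59 [145.  370.2] [ 0.6799 -0.3418  0.0451]
side campos [ 0.1221 -0.8957  1.
[... 218 characters left out ...]
.0039  0.0255]
scoop_grip 0.96 [199.5 188.1] [0.2441 0.4075 0.074 ]
scoop_grip 0.69 [329.3 299.7] [ 0.4405 -0.0683  0.0278]
scoop_grip 0.6 [301.9 185.3] [0.5088 0.307  0.0769]
scoop_grip 0.55 [314.3 253.5] [0.4461 0.0424 0.0763]
scoop_end 0.96 [321.8 180.9] [0.6022 0.4011 0.0001]
scoop_pan 0.7 [270.7 204.8] [0.4248 0.3443 0.006 ]
scoop_pan 0.66 [181.8 215.2] [0.18   0.3993 0.0032]
scoop_pan 0.48 [270.7 211.5] [0.4158 0.3154 0.0064]
mat 0.72 [288.9 206.9] [0.4598 0.2811 0.0354]
case 0.82 [315.7 257. ] [0.4483 0.0395 0.0663]
square_cover 0.65 [465.4 370.6] [ 0.6225 -0.3639  0.0432]
round_cover 0.65 [382.6 413.8] [ 0.4307 -0.3782  0.0189]
nut0_center 0.42 [323.2 321. ] [ 0.4021 -0.1286  0.0358]
```

View pics/scene0.png

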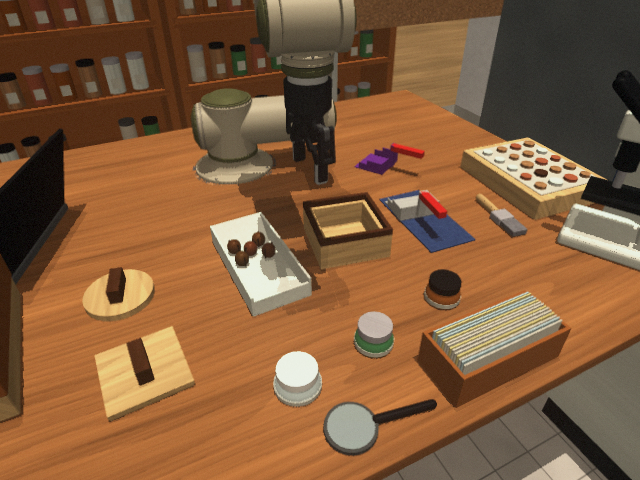

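View pics/side0.png

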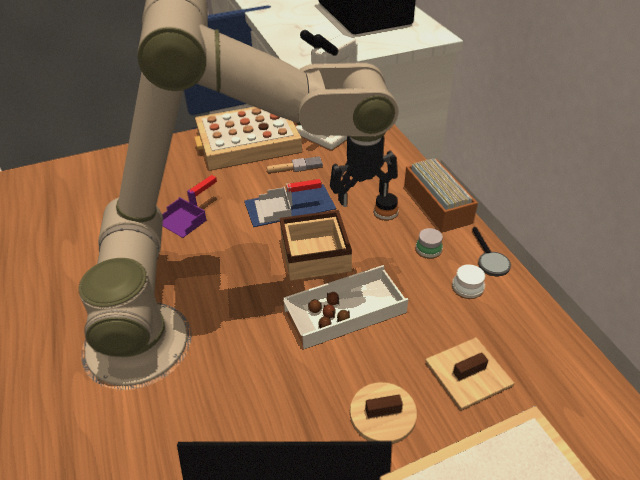

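The scene view shows two scoop shapes: the purple one at (379,160), and the aluminium one on the blue mat at (410,205). I choose the aluminium one. There are two covers: the square one at (145,368), which I want, and the round one at (118,293). The tray is at (260,265) with 5 walnuts, and the box is at (345,230).

```bash
cat > m.py <<'E'
from h import *
np.set_printoptions(precision=4,suppress=True)
P=[];C=[]
for c in ["scene","side"]:
    p=env.get_image(c); P.append(cloud(p).reshape(-1,3)); C.append(cv2.cvtColor(p["img"],cv2.COLOR_RGB2HSV).reshape(-1,3)); 
    if c=="scene": save(p,"crop1.png",(360,170,490,260),5)
N=[len(x) for x in P]; cam=np.r_[np.zeros(N[0]),np.ones(N[1])]
P=np.vstack(P);C=np.vstack(C).astype(int)
def sel(b,z,hsv=None):
    m=(P[:,0]>b[0])&(P[:,0]<b[1])&(P[:,1]>b[2])&(P[:,1]<b[3])&(P[:,2]>z[0])&(P[:,2]<z[1])
    if hsv: m&=hsv(C[:,0],C[:,1],C[:,2])
    return m
def rect(n,m):
    for k in (0,1,2):
        q=P[m&((cam==k)|(k==2))]
        if len(q)<20: print(n,k,len(q)); continue
        # drop stragglers
        (cx,cy),(w,h),a=cv2.minAreaRect((q[:,:2]*1000).astype(np.float32)); print(n,k,len(q),"c",round(cx,1),round(cy,1),"wh",round(w,1),round(h,1),"a",round(a,1),"zmed",np.median(q[:,2])*1000)
rect("mat",sel((.3,.7,.15,.45),(-.005,.012),lambda h,s,v:(h>100)&(h<130)&(s>90)))
rect("handle",sel((.4,.65,.2,.4),(.05,.09),lambda h,s,v:((h<8)|(h>172))&(s>170)&(v>90)))
rect("pan",sel((.35,.5,.2,.4),(.004,.045),lambda h,s,v:(s<60)&(v>80)))
rect("case rim",sel((.35,.65,-.06,.16),(.066,.082)))
rect("tray",sel((.3,.7,-.25,0.0),(.03,.052),lambda h,s,v:(s<60)&(v>100)))
rect("tray all",sel((.3,.7,-.25,0.0),(.008,.052),lambda h,s,v:(s<60)&(v>100)))
rect("cover",sel((.5,.8,-.5,-.22),(.009,.02)))
rect("cover grip",sel((.5,.8,-.5,-.22),(.038,.052)))
m=sel((.3,.6,-.25,0.0),(.008,.05),lambda h,s,v:(s>80)&(v<130))
for k in (0,1):
    q=P[m&(cam==k)]
    for r in q[np.argsort(-q[:,2])][:3]: pass
    print("nutpts",k,len(q),q.min(0),q.max(0))
np.savez("cl.npz",P=P,C=C,cam=cam)
E
python3 m.py
```

```text
mat 0 1370 c 480.4 331.2 wh 117.2 235.7 a 87.0 zmed 5.84021117220368
mat 1 1053 c 474.8 328.6 wh 122.1 239.3 a 87.9 zmed 4.0428866272279596
mat 2 2423 c 477.0 328.5 wh 122.1 243.6 a 87.9 zmed 5.343598280341588
handle 0 320 c 521.2 314.0 wh 21.9 92.4 a 84.9 zmed 79.11726835623062
handle 1 266 c 517.9 312.3 wh 31.3 89.9 a 81.2 zmed 76.04319214958971
handle 2 586 c 520.3 312.0 wh 31.3 94.6 a 81.2 zmed 77.37591853058268
pan 0 742 c 420.8 333.1 wh 114.6 126.4 a 84.8 zmed 15.410881650656128
pan 1 865 c 427.3 329.7 wh 117.0 134.9 a 5.8 zmed 10.04600143125356
pan 2 1607 c 426.7 329.3 wh 124.1 136.8 a 86.1 zmed 11.75773461727081
case rim 0 880 c 472.8 106.4 wh 135.6 161.2 a 79.8 zmed 74.66410300337184
case rim 1 587 c 470.0 101.4 wh 141.0 157.9 a 80.6 zmed 73.41650559430902
case rim 2 1467 c 472.2 102.3 wh 143.4 161.3 a 80.0 zmed 74.15516769614217
tray 0 1682 c 472.9 -89.4 wh 261.0 123.4 a 2.0 zmed 40.074292163651606
tray 1 1639 c 468.9 -92.8 wh 262.8 129.3 a 2.4 zmed 40.65342685065831
tray 2 3321 c 470.5 -92.5 wh 266.0 129.9 a 2.4 zmed 40.46552127069158
tray all 0 3516 c 473.2 -89.3 wh 261.6 123.4 a 2.0 zmed 28.93390964327519
tray all 1 3242 c 469.0 -93.4 wh 263.3 129.4 a 2.1 zmed 30.171130794054758
tray all 2 6758 c 470.7 -92.9 wh 266.8 130.3 a 2.1 zmed 29.67060815119532
cover 0 5000 c 605.5 -350.6 wh 215.7 133.3 a 4.0 zmed 15.240700698857134
cover 1 2842 c 605.2 -353.6 wh 213.4 135.0 a 4.1 zmed 13.850126078980951
cover 2 7842 c 605.6 -352.7 wh 215.8 136.9 a 4.2 zmed 14.90221454723134
cover grip 0 595 c 646.0 -348.0 wh 70.6 24.4 a 3.9 zmed 47.37815438871529
cover grip 1 373 c 643.8 -351.9 wh 74.3 26.5 a 3.2 zmed 45.03332987283637
cover grip 2 968 c 644.0 -350.4 wh 75.2 28.6 a 4.7 zmed 46.75876228811071
nutpts 0 772 [ 0.3465 -0.1355  0.0081] [ 0.5995 -0.0228  0.0499]
nutpts 1 636 [ 0.3388 -0.1523  0.0089] [ 0.5022 -0.0291  0.0495]
```

View pics/crop1.png

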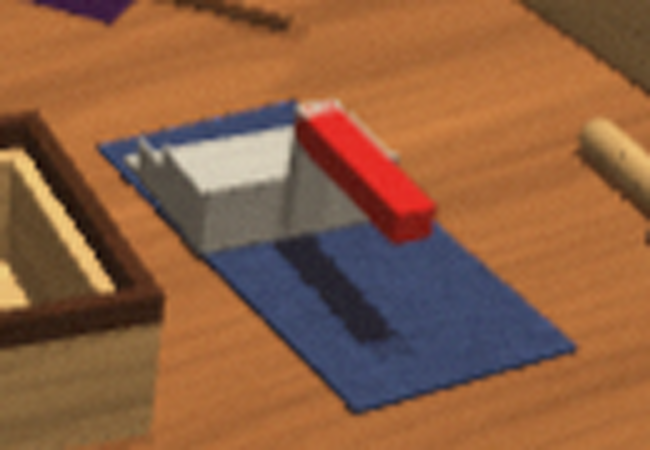

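```bash
cat > m2.py <<'E'
from h import *
np.set_printoptions(precision=4,suppress=True)
d=np.load("cl.npz");P,C,cam=d["P"],d["C"],d["cam"]
exec(open("m.py").read().split("def sel")[1].join(["def sel",""]).split('rect("mat"')[0])
rect("case rim",sel((.35,.65,0.0,.22),(.066,.082)))
rect("cover",sel((.56,.8,-.5,-.22),(.009,.02)))
m=sel((.4,.65,.2,.4),(.072,.09),lambda h,s,v:((h<8)|(h>172))&(s>150)&(v>60))
rect("handletop",m)
for k in (0,1):
    q=P[m&(cam==k)][:,:2]; vx=cv2.fitLine(q.astype(np.float32),cv2.DIST_HUBER,0,.01,.01).ravel(); print("line",k,vx, np.degrees(np.arctan2(vx[1],vx[0])))
# nuts: tops by local maxima in height grid
m=sel((.33,.56,-.16,-.02),(.02,.05),lambda h,s,v:(s>70)&(v<140))
for k in (0,1):
    q=P[m&(cam==k)]
    # fit spheres r=.0155 at z=.0205 by greedy vote
    best=[];left=q.copy()
    gx,gy=np.meshgrid(np.arange(.33,.52,.002),np.arange(-.16,-.02,.002)); G=np.c_[gx.ravel(),gy.ravel(),np.full(gx.size,.0205)]
    for i in range(5):
        D=np.linalg.norm(left[None]-G[:,None],axis=2); s=(abs(D-.0155)<.003).sum(1)-(D<.010).sum(1)
        j=s.argmax(); best.append((*G[j,:2],s[j])); left=left[D[j]>.019]
    print(k,np.array(best),len(left))
o=env.observe(); print(o["tool_rot"],o["position"],o["q"],o["time_s"],o["grip_width"],env.grasp_offset)
E
python3 m2.py
```

```text
case rim 0 1265 c 474.8 117.1 wh 157.7 161.4 a 79.3 zmed 74.81396578265898
case rim 1 889 c 472.8 114.1 wh 166.8 157.4 a 79.9 zmed 73.35060839344654
case rim 2 2154 c 474.1 113.9 wh 167.0 161.2 a 79.2 zmed 74.15638617041654
cover 0 4921 c 645.1 -348.0 wh 136.2 133.3 a 4.2 zmed 15.259541712218105
cover 1 2830 c 643.9 -350.9 wh 136.0 135.0 a 4.1 zmed 13.854534000015128
cover 2 7751 c 644.6 -349.8 wh 137.6 136.9 a 4.1 zmed 14.916926771037286
handletop 0 257 c 522.5 315.2 wh 20.8 91.1 a 81.5 zmed 80.20494536089318
handletop 1 190 c 517.2 312.4 wh 31.3 91.5 a 81.2 zmed 77.96472074096839
handletop 2 447 c 519.5 312.1 wh 31.3 96.1 a 81.2 zmed 79.35256431707394
line 0 [ 0.991  -0.1337  0.5171  0.313 ] -7.683324
line 1 [ 0.9907 -0.1362  0.5129  0.3098] -7.826053
0 [[  0.456  -0.118 108.   ]
 [  0.41   -0.122  97.   ]
 [  0.432  -0.092  95.   ]
 [  0.454  -0.058  92.   ]
 [  0.406  -0.064  89.   ]] 122
1 [[  0.404  -0.068 103.   ]
 [  0.43   -0.094 100.   ]
 [  0.452  -0.062  93.   ]
 [  0.452  -0.122  90.   ]
 [  0.408  -0.126  77.   ]] 78
[[-0.  1. -0.]
 [ 1.  0.  0.]
 [ 0. -0. -1.]] [ 0.55   -0.      0.2313] [-12.3363  21.8083  74.3353   0.0001  83.8574 -12.3369] 1.2 0.08520247298293357 0.0187
```

Call:
servo_tool(
  deltas="1 0 0 0 0 0 -0.12;1 0 0 0 0 0 -0.12;1 0 0 0 0 0 -0.12;1 0 0 0 0 0 -0.12;1 0 0 0 0 0 -0.12;1 0 0 0 0 0 -0.12;1 0 0 0 0 0 -0.12;1 0 0 0 0 0 -0.12",
)

```text
time_s: 1.87
position: [0.55, -0.0, 0.2313]
tool_rot: [[-0.823, 0.569, -0.0], [0.569, 0.823, -0.0], [-0.0, -0.0, -1.0]]
ft_force: [-0.7, 0.0, 0.7]
grip_width: 0.0854
gripper_force: 0.0
```

Call:
servo_tool(
  deltas="1 0 0 0 0 0 -0.119;1 0 0 0 0 0 -0.119;1 0 0 0 0 0 -0.119;1 0 0 0 0 0 -0.118",
)

```text
time_s: 2.2
position: [0.55, -0.0, 0.2313]
tool_rot: [[-0.992, 0.13, 0.0], [0.13, 0.992, -0.0], [-0.0, -0.0, -1.0]]
ft_force: [1.0, 1.0, 0.2]
grip_width: 0.0855
gripper_force: 0.0
```

```bash
cat >> h.py <<'E'
def go(xyz,a,pitch=0):
    """tool-axis delta to TCP xyz (mm) with tool x at yaw a (deg), z down; pitch = front(tool x) down"""
    from scipy.spatial.transform import Rotation as Ro
    o=env.observe(); R=np.array(o["tool_rot"]); p=np.array(o["position"])*1000
    c,s=np.cos(np.radians(a)),np.sin(np.radians(a)); T=np.array([[c,s,0],[s,-c,0],[0,0,-1]])@Ro.from_euler('y',-pitch,degrees=True).as_matrix()
    print("t",round(o["time_s"],2),"pos",np.round(p,1),"shift",np.round(R.T@(np.array(xyz)-p),1),"turn",np.round(Ro.from_matrix(R.T@T).as_rotvec(),3),"F",np.round(o["ft_force"],1),"q",np.round(o["q"],0),"w",round(o["grip_width"]*1000,1))
    return o
E
python3 -c "
from h import *
go((512,314.5,120),172.25)"
```

```text
t 2.2 pos [550.   -0.  231.3] shift [ 78.4 306.9 111.3] turn [-0.     0.     0.005] F [1.  1.  0.2] q [-12.  22.  74.  -0.  84. -95.] w 85.5
```

Call:
servo_tool(
  deltas="1 7.8 30.7 9 0 0 0;1 7.8 30.7 9 0 0 0;1 7.8 30.7 9 0 0 0;1 7.8 30.7 9 0 0 0;1 7.8 30.7 9 0 0 0;1 7.8 30.7 9 0 0 0;1 7.8 30.7 9 0 0 0;1 7.8 30.7 9 0 0 0",
)

```text
time_s: 2.87
position: [0.521, 0.2533, 0.159]
tool_rot: [[-0.991, 0.135, 0.0], [0.135, 0.991, 0.0], [-0.0, 0.0, -1.0]]
ft_force: [0.2, 0.3, -0.6]
grip_width: 0.0854
gripper_force: 0.0
```

Call:
servo_tool(
  deltas="1 8 30.7 9 0 0 0;1 8 30.7 9 0 0 0;1 0 0 0 0 0 0",
)

```text
time_s: 3.12
position: [0.5119, 0.3191, 0.1393]
tool_rot: [[-0.991, 0.131, -0.003], [0.131, 0.991, 0.0], [0.003, 0.0, -1.0]]
ft_force: [0.2, 0.0, -0.7]
grip_width: 0.0854
gripper_force: 0.0
```

```bash
cat > w.py <<'E'
from h import *
import sys
p=env.get_image("wrist"); save(p,sys.argv[1])
for n in sys.argv[2:]:
    for r in env.spot_point(n,p)[:2]: print(n,round(r["conf"],2),np.round(r["uv"],0),at_depth(p,r["uv"]))
Q=cloud(p); H=cv2.cvtColor(p["img"],cv2.COLOR_RGB2HSV).astype(int)
m=((H[...,0]<8)|(H[...,0]>172))&(H[...,1]>150)&(H[...,2]>60)&(abs(Q[...,2]-.075)<.015)
q=(Q[m][:,:2]*1000).astype(np.float32); print(len(q),cv2.minAreaRect(q),cv2.fitLine(q,cv2.DIST_HUBER,0,.01,.01).ravel(),np.median(Q[m][:,2]))
go((512,314.5,47),172.25)
E
python3 w.py w1.png scoop scoop_grip scoop_end mat
```

```text
scoop 0.63 [315.  99.] [0.4269071  0.32966864 0.0055036 ]
scoop_grip 0.75 [316. 253.] [0.50917321 0.31953278 0.07840737]
scoop_end 0.92 [313. 332.] [0.56035951 0.31116806 0.07811924]
mat 0.63 [330. 167.] [0.46860071 0.33393647 0.038867  ]
4785 ((518.4443359375, 317.025146484375), (19.428422927856445, 92.06600952148438), 81.59881591796875) [ 9.8993397e-01 -1.4152999e-01  5.1547156e+02  3.1722385e+02] 0.0781804005978356
t 3.37 pos [514.4 313.9 141.8] shift [ 2.5  0.3 94.8] turn [ 0.     0.001 -0.002] F [ 0.3 -0.5  0.4] q [ 20.  31.  74.  -0.  75. -62.] w 85.6
```

View pics/w1.png

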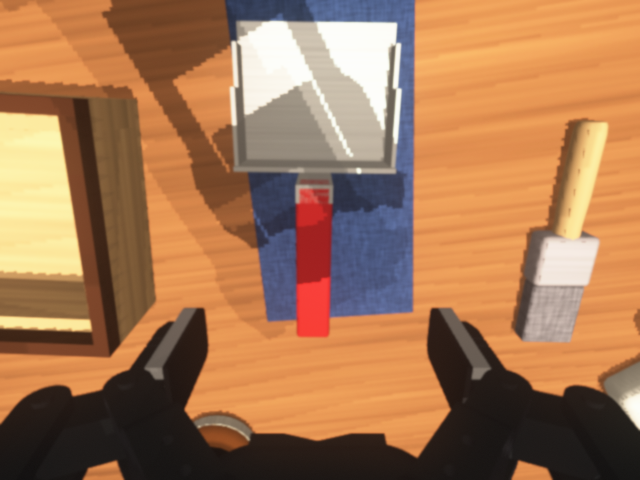

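Call:
servo_tool(
  deltas="1 1 0.5 20 0 0 0.0;1 1 0.5 20 0 0 0.003;1 1 0.5 20 0 0 0.003;1 0.7 0.6 20 0 0 0;1 0 0 15 0 0 0;1 0 0 0 0 0 0",
)

```text
time_s: 3.87
position: [0.5097, 0.3158, 0.044]
tool_rot: [[-0.99, 0.143, -0.004], [0.143, 0.99, -0.002], [0.004, -0.002, -1.0]]
ft_force: [-0.1, 0.2, -0.9]
grip_width: 0.0854
gripper_force: 0.0
```

Call:
servo_tool(
  deltas="0 0 0 0 0 0 0;0 0 0 0 0 0 0;0 0 0 0 0 0 0;0 0 0 0 0 0 0;0 0 0 0 0 0 0;0 0 0 0 0 0 0;0 0 0 0 0 0 0;0 0 0 0 0 0 0",
  newtons=110,
)

```text
time_s: 4.53
position: [0.511, 0.3175, 0.0471]
tool_rot: [[-0.99, 0.141, 0.002], [0.141, 0.99, 0.0], [-0.002, 0.001, -1.0]]
ft_force: [1.2, -1.1, 5.8]
grip_width: 0.0181
gripper_force: 107.5
```

```bash
python3 w.py w2.png scoop scoop_grip
```

```text
scoop 0.71 [316.  97.] [0.42624589 0.32962926 0.00558371]
10491 ((507.86151123046875, 318.13104248046875), (21.400402069091797, 76.63870239257812), 82.50484466552734) [ 9.8931229e-01 -1.4581221e-01  5.0424289e+02  3.1928107e+02] 0.07810228568318121
t 4.68 pos [511.1 317.5  47.1] shift [-1.3 -2.8  0.1] turn [ 0.001  0.002 -0.006] F [ 0.3 -1.9  6.1] q [ 21.  37.  80.  -0.  63. -61.] w 18.7
```

Call:
servo_tool(
  deltas="0 0 0 -8 0 0 0;0 0 0 -10 0 0 0;0 0 0 -15 0 0 0;0 0 0 -15 0 0 0;0 0 0 -15 0 0 0;0 0 0 -15 0 0 0;0 0 0 -15 0 0 -0.09;0 0 0 -10 0 0 -0.09",
)

```text
time_s: 5.35
position: [0.5106, 0.3176, 0.1515]
tool_rot: [[-0.999, -0.042, 0.002], [-0.042, 0.999, 0.001], [-0.002, 0.001, -1.0]]
ft_force: [1.1, 1.0, -1.0]
grip_width: 0.0185
gripper_force: 107.3
```

```bash
python3 -c "
from h import *
go((621,-86,150),182.1)"; python3 w.py w2.png scoop|tail -2
```

```text
t 5.35 pos [510.6 317.6 151.5] shift [ -93.2 -407.9    1.4] turn [0.001 0.002 0.006] F [ 1.1  1.  -1. ] q [ 21.  31.  73.   0.  76. -72.] w 18.5
scoop 0.94 [316.  94.] [0.42373736 0.31404502 0.10966952]Traceback (most recent call last):
  File "w.py", line 8, in <module>
    q=(Q[m][:,:2]*1000).astype(np.float32); print(len(q),cv2.minAreaRect(q),cv2.fitLine(q,cv2.DIST_HUBER,0,.01,.01).ravel(),np.median(Q[m][:,2]))
                                                                            ~~~~~~~~~~~^^^^^^^^^^^^^^^^^^^^^^^^^^^^
cv2.error: OpenCV(4.12.0) /io/opencv/modules/imgproc/src/linefit.cpp:50: error: (-215:Assertion failed) count > 0 in function 'fitLine2D_wods'
```

Call:
servo_tool(
  deltas="0 -3 -15 0 0 0 0;0 -6.7 -29 0 0 0 0;0 -6.7 -29 0 0 0 0;0 -6.7 -29 0 0 0 0;0 -6.7 -29 0 0 0 0;0 -6.7 -29 0 0 0 0;0 -6.7 -29 0 0 0 0;0 -6.7 -29 0 0 0 0",
)

```text
time_s: 6.12
position: [0.5684, 0.1001, 0.1487]
tool_rot: [[-0.999, -0.035, -0.001], [-0.035, 0.999, 0.0], [0.001, 0.0, -1.0]]
ft_force: [0.5, 0.3, -0.5]
grip_width: 0.0185
gripper_force: 107.5
```

Call:
servo_tool(
  deltas="0 -6.7 -29 0 0 0 0;0 -6.7 -29 0 0 0 0;0 -6.7 -29 0 0 0 0;0 -6.7 -29 5 0 0 0;0 -6.7 -29 10 0 0 0;0 -6.7 -29 15 0 0 0;0 -9.8 -45 15 0 0 0",
)

```text
out of range
```

Call:
servo_tool(
  deltas="0 -6.7 -29 0 0 0 0;0 -6.7 -29 0 0 0 0;0 -6.7 -29 0 0 0 0;0 -6.7 -29 5 0 0 0;0 -6.7 -29 10 0 0 0;0 -6.7 -29 15 0 0 0;0 -3.1 -16 15 0 0 0;0 0 0 0 0 0 0",
)

```text
time_s: 6.78
position: [0.6181, -0.0893, 0.1003]
tool_rot: [[-0.999, -0.033, -0.006], [-0.033, 0.999, 0.002], [0.006, 0.002, -1.0]]
ft_force: [-1.4, 0.7, -1.8]
grip_width: 0.0183
gripper_force: 107.5
```

```bash
cat > t.py <<'E'
from h import *
import sys
np.set_printoptions(precision=1,suppress=True)
p=env.get_image("wrist"); save(p,sys.argv[1]); Q=cloud(p)*1000
for c in ["wrist","scene","side"]:
    p=p if c=="wrist" else env.get_image(c)
    Q=cloud(p).reshape(-1,3)*1000; h=cv2.cvtColor(p["img"],cv2.COLOR_RGB2HSV).reshape(-1,3).astype(int)
    # side wall tops of tray, over x bands: y histogram of points with z 40..52
    for x0 in (420,500,560):
        m=(abs(Q[:,0]-x0)<15)&(Q[:,1]>-180)&(Q[:,1]<-5)&(Q[:,2]>42)&(Q[:,2]<51)
        y=Q[m,1]; 
        for s in (y[y<-110],y[y>-70]): print(c,x0,len(s),np.percentile(s,[3,50,97]) if len(s)>5 else "")
    m=(abs(Q[:,1]+90)<40)&(Q[:,0]>570)&(Q[:,0]<625)&(Q[:,2]>28)&(Q[:,2]<40)&(h[:,1]<70); s=Q[m,0]; print(c,"xend",len(s),np.percentile(s,[3,50,97]) if len(s)>5 else "")
go((621,-86,70),182.1)
E
python3 t.py w3.png
```

```text
wrist 420 0 
wrist 420 0 
wrist 500 53 [-149.4 -148.2 -147.2]
wrist 500 658 [-32.4 -29.5 -27.1]
wrist 560 0 
wrist 560 12 [-25.5 -24.7 -24.3]
wrist xend 1003 [594.4 597.2 601. ]
scene 420 28 [-152.7 -150.7 -147.7]
scene 420 0 
scene 500 34 [-150.  -148.1 -144.3]
scene 500 0 
scene 560 39 [-147.5 -145.4 -142.3]
scene 560 27 [-30.4 -27.9 -24.8]
scene xend 216 [595.8 600.8 603. ]
side 420 40 [-157.6 -153.8 -149. ]
side 420 32 [-40.6 -37.3 -32.2]
side 500 34 [-155.  -151.2 -147.1]
side 500 5 
side 560 34 [-152.2 -148.6 -145.2]
side 560 0 
side xend 20 [595.  596.6 599.3]
t 6.93 pos [618.9 -85.7 104.2] shift [-2.1 -0.4 34.2] turn [ 0. -0.  0.] F [-0.4  0.9 -1.1] q [ -19.   35.   72.    0.   72. -111.] w 18.2
```

View pics/w3.png

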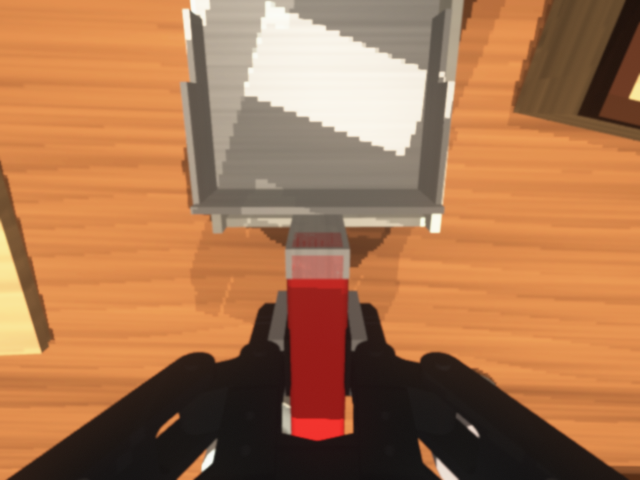

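```bash
cat > u.py <<'E'
from h import *
np.set_printoptions(precision=1,suppress=True)
p=env.get_image("wrist"); Q=cloud(p).reshape(-1,3)*1000
o=go((621,-86,70),182.1); uz=o["position"][2]*1000-43.1
R=np.array(o["tool_rot"]);L=(Q-o["position"]*1000 if not isinstance(o["position"],list) else Q-np.array(o["position"])*1000)@R
for n,m in (("pan back",(abs(L[:,0]-40)<8)&(Q[:,2]>uz+28)&(Q[:,2]<uz+40)&(abs(L[:,1])<70)),("pan sides",(L[:,0]>50)&(L[:,0]<85)&(Q[:,2]>uz+20)&(Q[:,2]<uz+36)&(abs(L[:,1])<70)),("trayend",(Q[:,0]>590)&(Q[:,0]<605)&(Q[:,2]>25)&(Q[:,2]<37)),("traywall",(L[:,0]>60)&(Q[:,2]>40)&(Q[:,2]<50)&(abs(L[:,1])<90))):
    s=L[m]; print(n,len(s)); 
    if len(s): print("  x",np.percentile(s[:,0],[1,50,99])," y",np.percentile(s[:,1],[0.5,2,50,98,99.5]))
    if n=="traywall": 
        for k in (s[s[:,1]<0],s[s[:,1]>0]): print(len(k),np.median(k,0), cv2.fitLine(k[:,:2].astype(np.float32),cv2.DIST_HUBER,0,.01,.01).ravel())
E
python3 u.py
```

```text
t 6.98 pos [619.1 -85.4 104.7] shift [-1.8 -0.7 34.7] turn [0. 0. 0.] F [ 0.1  0.7 -1.4] q [ -19.   35.   72.    0.   72. -111.] w 18.1
pan back 3176
  x [40.9 43.4 47.2]  y [-50.3 -49.2   1.   50.3  51.4]
pan sides 2606
  x [50.4 68.3 84.7]  y [-50.6 -50.3 -47.4  51.4  51.7]
trayend 1172
  x [18.6 21.1 23.4]  y [-54.1 -53.1  16.7  56.9  57.9]
traywall 316
  x [ 94.7 124.9 127.6]  y [-59.  -58.8  58.9  62.9  63.1]
93 [125.5 -56.9  59.2] [  0.8  -0.6 125.3 -57.1]
223 [124.6  61.3  59.4] [  1.   -0.1 118.6  60.8]
```

Call:
servo_tool(
  deltas="0 0 1.5 0 0 0 0;0 0 0 12 0 0 0;0 0 0 15 0 0 0;0 0 0 12 0 0 0;0 0 0 8 0 0 0;0 0 0 5 0 0 0;0 0 0 2 0 0 0;0 0 0 0 0 0 0",
)

```text
time_s: 7.65
position: [0.6192, -0.085, 0.0505]
tool_rot: [[-0.999, -0.038, 0.0], [-0.038, 0.999, -0.0], [-0.0, -0.0, -1.0]]
ft_force: [0.1, -0.3, -1.8]
grip_width: 0.0185
gripper_force: 107.7
```

Call:
servo_tool(
  deltas="0 0 0 0.7 0 0 0;0 0 0 0.7 0 0 0;0 0 0 0 0 0 0",
)

```text
time_s: 7.9
position: [0.6193, -0.0853, 0.0493]
tool_rot: [[-0.999, -0.038, 0.001], [-0.038, 0.999, -0.0], [-0.001, -0.0, -1.0]]
ft_force: [-0.1, -0.2, -0.7]
grip_width: 0.0186
gripper_force: 107.7
```

```bash
python3 u.py
```

```text
t 7.95 pos [619.3 -85.3  49.3] shift [ -1.7  -0.7 -20.7] turn [-0.  0.  0.] F [-0.2 -0.5 -1.2] q [ -19.   39.   76.   -0.   65. -111.] w 18.4
pan back 4922
  x [32.5 42.8 47.6]  y [-59.2 -58.4   0.9  61.7  62.5]
pan sides 5247
  x [50.3 68.4 84.7]  y [-54.8 -54.7  48.9  58.1  58.3]
trayend 3677
  x [18.7 23.1 29.7]  y [-54.8 -54.5 -14.   57.8  58. ]
traywall 6658
  x [ 60.7  90.6 115. ]  y [-59.3 -59.   57.2  62.5  62.8]
3299 [ 90.6 -55.8   4.1] [  1.    0.   89.6 -55.8]
3359 [90.7 59.2  4.1] [ 1.   0.  89.7 59.2]
```

Call:
servo_tool(
  deltas="0 0 1 0.7 0 0 0;0 0 0 0.5 0 0 0;0 0 0 0.5 0 0 0;0 0 0 0 0 0 0",
)

```text
time_s: 8.28
position: [0.6195, -0.0842, 0.048]
tool_rot: [[-0.999, -0.038, 0.001], [-0.038, 0.999, -0.0], [-0.001, -0.0, -1.0]]
ft_force: [0.0, 2.0, 5.1]
grip_width: 0.0183
gripper_force: 108.8
```

Call:
servo_tool(
  deltas="0 4 0 0 0 0 0;0 8 0 0 0 0 0;0 8 0 0 0 0 0;0 8 0 0 0 0 0;0 8 0 0 0 0 0;0 8 0 0 0 0 0;0 8 0 0 0 0 0;0 8 0 0 0 0 0",
)

```text
time_s: 8.95
position: [0.5598, -0.0869, 0.0483]
tool_rot: [[-0.999, -0.038, 0.004], [-0.038, 0.999, -0.001], [-0.004, -0.001, -1.0]]
ft_force: [4.2, 0.0, 5.2]
grip_width: 0.0181
gripper_force: 108.6
```

Call:
servo_tool(
  deltas="0 8 0 0 0 0 0;0 8 0 0 0 0 0;0 8 0 0 0 0 0;0 6 0 0 0 0 0;0 4 0 0 0 0 0;0 0 0 0 0 0 0",
)

```text
time_s: 9.45
position: [0.5253, -0.0882, 0.0482]
tool_rot: [[-0.999, -0.038, 0.003], [-0.038, 0.999, -0.001], [-0.002, -0.001, -1.0]]
ft_force: [1.4, -0.2, 6.4]
grip_width: 0.0185
gripper_force: 108.7
```

```bash
cat > v.py <<'E'
from h import *
import sys
p=env.get_image("wrist"); q=env.get_image("scene"); s=env.get_image("side")
a=p["img"]; b=cv2.resize(q["img"][190:330,180:340],(343,300)); c=cv2.resize(s["img"][250:350,270:420],(450,300))
im=np.vstack([np.hstack([b,c]),np.zeros((0,793,3),np.uint8)]); w=np.zeros((300,793,3),np.uint8); w[:, :400]=cv2.resize(a,(400,300)); 
cv2.imwrite("pics/"+sys.argv[1],np.vstack([im,w])[:,:,::-1]); go((515,-88,50),182.2)
E
python3 v.py v1.png
```

```text
t 9.6 pos [525.4 -88.2  48.1] shift [10.4  0.6 -2. ] turn [-0.001  0.002 -0.   ] F [ 0.  -1.   8.1] q [ -22.   32.   92.   -0.   56. -114.] w 18.6
```

View pics/v1.png

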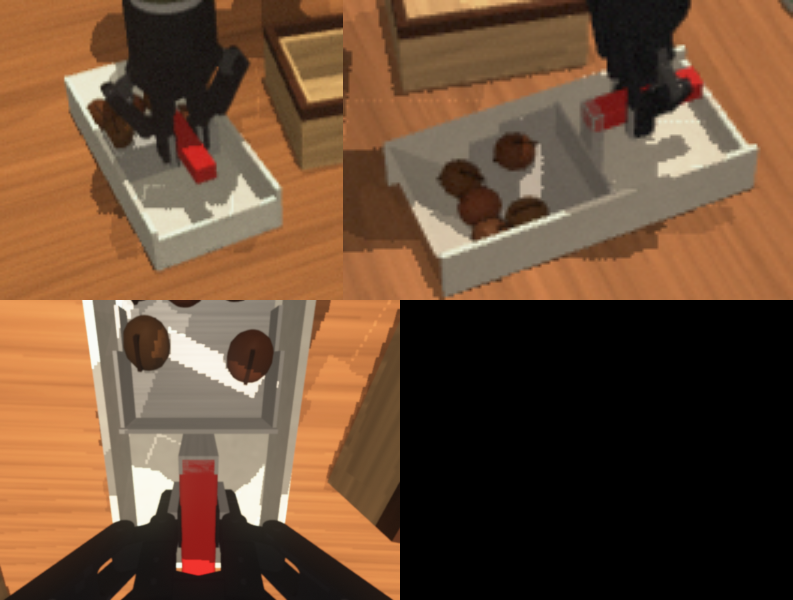

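Call:
servo_tool(
  deltas="0 6 0 -0.3 0 0 0;0 4 0 0 0 0 0;0 1.5 0 0 0 0 0;0 0 0 0 0 0 0",
)

```text
time_s: 9.93
position: [0.516, -0.0889, 0.049]
tool_rot: [[-0.999, -0.037, 0.008], [-0.037, 0.999, -0.002], [-0.008, -0.002, -1.0]]
ft_force: [10.3, 1.8, 4.7]
grip_width: 0.0187
gripper_force: 108.6
```

```bash
cat > n.py <<'E'
from h import *
np.set_printoptions(precision=0,suppress=True)
o=env.observe(); R=np.array(o["tool_rot"]);t=np.array(o["position"])*1000
for c in ("wrist","side"):
    p=env.get_image(c)
    for r in env.spot_point("nut0_center",p)[:8]:
        d=at_depth(p,r["uv"])
        if r["conf"]>.2 and d is not None: print(c,round(r["conf"],2),"uv",np.array(r["uv"]),"world",d*1000,"tool",(d*1000-t)@R)
go((515,-88,50),182.2)
E
python3 n.py
```

```text
side 0.57 uv [329. 321.] world [ 415. -132.   34.] tool [102. -40.  14.]
side 0.52 uv [322. 325.] world [ 395. -140.   40.] tool [123. -47.   8.]
t 10.13 pos [516. -89.  49.] shift [ 1.  1. -1.] turn [-0.  0. -0.] F [11.  1.  5.] q [ -23.   31.   93.    0.   55. -115.] w 18.8
```

Call:
servo_tool(
  deltas="0 2 0 -1 0 0.03 0;0 3.5 0 0 0 0.033 0;0 3.7 0 0 0 0.033 0;0 3.7 0 0 0 0.033 0",
)

```text
time_s: 10.47
position: [0.5033, -0.0895, 0.0501]
tool_rot: [[-0.992, -0.038, -0.122], [-0.037, 0.999, -0.007], [0.122, -0.002, -0.993]]
ft_force: [1.2, -0.6, -0.9]
grip_width: 0.0185
gripper_force: 108.0
```

Call:
servo_tool(
  deltas="0 3.7 0 0 0 0.033 0;0 3.7 0 0 0 0.033 0;0 3.7 0 0 0 0.033 0;0 3.7 0 0 0 0.033 0;0 0 0 0 0 0 0",
)

```text
time_s: 10.88
position: [0.4855, -0.0892, 0.0513]
tool_rot: [[-0.965, -0.038, -0.26], [-0.037, 0.999, -0.009], [0.261, 0.001, -0.965]]
ft_force: [-1.0, 0.5, -1.5]
grip_width: 0.0183
gripper_force: 107.9
```

```bash
python3 v.py v2.png
```

```text
t 11.03 pos [485.8 -89.2  51.5] shift [-28.6   0.1  -6.1] turn [ 0.    -0.261 -0.   ] F [-0.5 -0.2 -1.8] q [ -21.   34.   88.   -6.   72. -111.] w 18.7
```

View pics/v2.png

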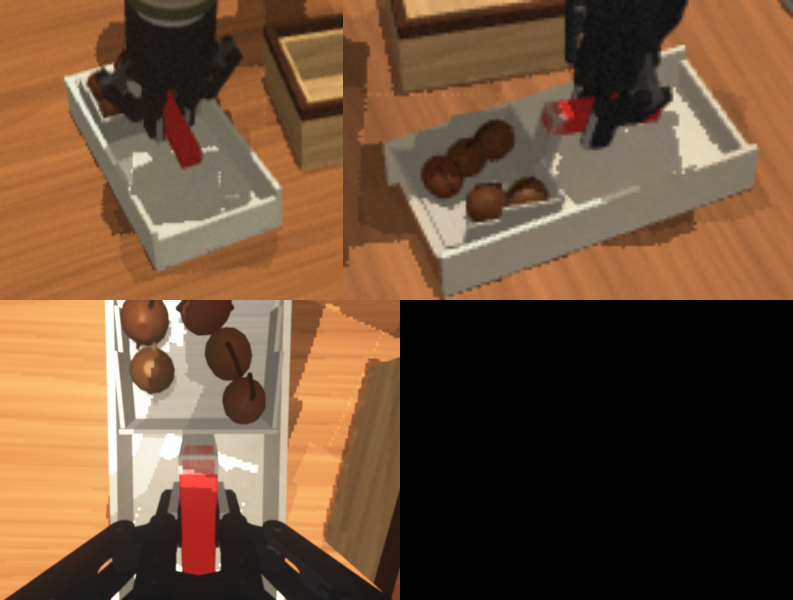

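Call:
servo_tool(
  deltas="0 1.5 0 0 0 0.035 0;0 1.5 0 0 0 0.035 0;0 0 0 0 0 0.035 0;0 0 0 0 0 0 0;0 2 0 -5 0 0 0;0 3 0 -8 0 0 0;0 3.5 0 -10 0 0 0;0 3.5 0 -10 0 0 0",
)

```text
time_s: 11.7
position: [0.484, -0.0895, 0.0893]
tool_rot: [[-0.934, -0.038, -0.357], [-0.035, 0.999, -0.014], [0.357, -0.0, -0.934]]
ft_force: [0.2, -0.4, -1.7]
grip_width: 0.0186
gripper_force: 107.9
```

Call:
servo_tool(
  deltas="0 3.5 0 -10 0 0 0;0 3.5 0 -10 0 0 0;0 3.5 0 -10 0 0 0;0 3.5 0 -10 0 0 0;0 3.5 0 -10 0 0 0;0 3 0 -8 0 0 0;0 2 0 -5 0 0 0;0 0 0 0 0 0 0",
)

```text
time_s: 12.37
position: [0.4859, -0.0895, 0.1558]
tool_rot: [[-0.934, -0.038, -0.356], [-0.035, 0.999, -0.014], [0.356, -0.001, -0.934]]
ft_force: [0.2, 0.5, -2.6]
grip_width: 0.0186
gripper_force: 107.9
```

```bash
python3 v.py v3.png; python3 n.py
```

```text
t 12.52 pos [485.3 -89.3 154.3] shift [-65.1   0.1  86.7] turn [ 0.    -0.367 -0.   ] F [-0.2  0.3 -2.7] q [ -20.   30.   77.   -8.   92. -111.] w 18.5
wrist 0.89 uv [243.  79.] world [ 397. -120.  175.] tool [ 91. -27.  13.]
side 0.57 uv [318. 280.] world [ 392. -131.  177.] tool [ 97. -38.  13.]
t 12.72 pos [485. -89. 154.] shift [-65.   0.  87.] turn [ 0. -0. -0.] F [ 0. -1. -3.] q [ -20.   30.   77.   -8.   92. -111.] w 18.9
```

View pics/v3.png

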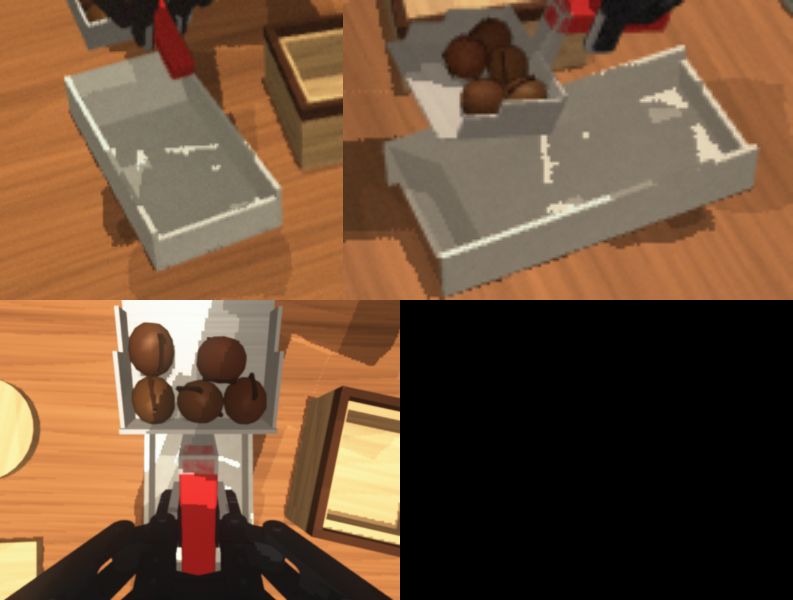

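```bash
python3 - <<'E'
import numpy as np
from scipy.optimize import least_squares
from h import *
d=np.array([(21.808,74.335,.55,.2313),(31,74,.6026,.1418),(37,80,.6016,.047),(35,72,.625,.1042),(39,76,.6253,.0493),(31,93,.5236,.049),(32,92,.5328,.0481),(31,73,.6012,.1515)])
def f(x):
    a=np.radians(d[:,0]);b=np.radians(d[:,0]+d[:,1]);r=np.sqrt(d[:,2]**2-.118**2)
    w=np.r_[10,np.ones(len(d)-1)]
    return np.r_[(x[0]*np.sin(a)+x[1]*np.sin(b)-r)*w,(x[2]+x[0]*np.cos(a)+x[1]*np.cos(b)-d[:,3])*w,(x[:2]-.5)*.002]
s=least_squares(f,[.5,.4,-.1]); print(s.x,np.abs(s.fun).max())
L1,L2,h=s.x   # h = d1 - Ltool
for dz in (.25,.30,.35):      # assumed tool length behind TCP
  for phi in (45,55,60,65):
    P=np.radians(phi)
    for lipx,lipz in ((.494,.078),(.494,.11)):
      tx=lipx+.130*np.cos(P)-.043*np.sin(P); tz=lipz+.130*np.sin(P)+.043*np.cos(P)
      wx=tx-dz*np.sin(P); wz=tz+dz*np.cos(P)-h-dz   # relative shoulder
      D=np.hypot(wx,wz); c3=(D*D-L1*L1-L2*L2)/(2*L1*L2)
      if abs(c3)>1: print(dz,phi,lipz,"out");continue
      q3=np.arccos(c3); q2=np.arctan2(wx,wz)-np.arctan2(L2*np.sin(q3),L1+L2*np.cos(q3))
      print(dz,phi,lipz,np.round(np.degrees([q2,q3]),0),"q5",round(180-phi-np.degrees(q2+q3)))
E
```

```text
[ 0.41187764  0.38605088 -0.10940731] 0.024092171965752078
0.25 45 0.078 [  5. 112.] q5 18
0.25 45 0.11 [  3. 109.] q5 23
0.25 55 0.078 [ -0. 121.] q5 4
0.25 55 0.11 [ -3. 118.] q5 9
0.25 60 0.078 [ -2. 126.] q5 -4
0.25 60 0.11 [ -5. 123.] q5 2
0.25 65 0.078 [ -3. 130.] q5 -12
0.25 65 0.11 [ -7. 128.] q5 -6
0.3 45 0.078 [  1. 118.] q5 16
0.3 45 0.11 [ -1. 115.] q5 21
0.3 55 0.078 [ -4. 129.] q5 0
0.3 55 0.11 [ -7. 126.] q5 6
0.3 60 0.078 [ -6. 134.] q5 -8
0.3 60 0.11 [ -9. 131.] q5 -2
0.3 65 0.078 [ -7. 139.] q5 -17
0.3 65 0.11 [-11. 136.] q5 -10
0.35 45 0.078 [ -3. 125.] q5 13
0.35 45 0.11 [ -5. 122.] q5 19
0.35 55 0.078 [ -8. 136.] q5 -3
0.35 55 0.11 [-12. 133.] q5 3
0.35 60 0.078 [ -9. 142.] q5 -12
0.35 60 0.11 [-14. 139.] q5 -5
0.35 65 0.078 [ -9. 147.] q5 -23
0.35 65 0.11 [-15. 144.] q5 -14
```

All five walnuts are in the pan and the tray is empty. A frontal tip would run into the joint 5 limit, so I'll turn the scoop to face +y and tip it sideways into the box.

Call:
servo_tool(
  deltas="0 0 0 0 -0.02 0 0.052;0 0 0 0 -0.04 0 0.104;0 0 0 0 -0.04 0 0.104;0 0 0 0 -0.04 0 0.104;0 0 0 0 -0.04 0 0.104;0 0 0 0 -0.04 0 0.104;0 0 0 0 -0.04 0 0.104;0 0 0 0 -0.04 0 0.104",
)

```text
time_s: 13.38
position: [0.4855, -0.0895, 0.1544]
tool_rot: [[-0.648, 0.719, -0.249], [0.672, 0.695, 0.258], [0.359, 0.0, -0.933]]
ft_force: [-0.1, 0.0, -1.7]
grip_width: 0.0188
gripper_force: 107.9
```

Call:
servo_tool(
  deltas="0 0 0 0 -0.04 0 0.104;0 0 0 0 -0.04 0 0.104;0 0 0 0 -0.04 0 0.104;0 0 0 0 -0.04 0 0.104;0 0 0 0 -0.04 0 0.104;0 0 0 0 -0.04 0 0.104;0 0 0 0 -0.04 0 0.104;0 0 0 0 -0.04 0 0.104",
)

```text
time_s: 14.05
position: [0.4853, -0.0896, 0.1544]
tool_rot: [[0.115, 0.992, 0.044], [0.926, -0.123, 0.356], [0.359, 0.0, -0.933]]
ft_force: [0.6, -0.3, -2.3]
grip_width: 0.0186
gripper_force: 107.8
```

```bash
python3 -c "
from h import *
o=go((444,-49,125),79.7,-21); print(np.round(o['tool_rot'],3))"
```

```text
t 14.05 pos [485.3 -89.6 154.4] shift [ 22.3 -46.   40.1] turn [-0.02  -0.001  0.052] F [ 0.6 -0.3 -2.3] q [-34.  23.  90.  19.  78. -33.] w 18.6
[[ 0.115  0.992  0.044]
 [ 0.926 -0.123  0.356]
 [ 0.359  0.    -0.933]]
```

Call:
servo_tool(
  deltas="0 2.5 -4 4 0 0 0;0 4.4 -9 8 0 0 0;0 4.4 -9 8 0 0 0;0 4.4 -9 8 -0.01 0 0.026;0 4.4 -9 8 -0.01 0 0.026;0 2.2 -6 4 0 0 0;0 0 0 0 0 0 0;0 0 0 0 0 0 0",
)

```text
time_s: 14.72
position: [0.4447, -0.0486, 0.1254]
tool_rot: [[0.159, 0.985, 0.063], [0.92, -0.17, 0.353], [0.359, 0.001, -0.933]]
ft_force: [0.1, -0.5, -2.3]
grip_width: 0.0185
gripper_force: 107.8
```

```bash
cat > l.py <<'E'
from h import *
o=go((444,-49,125),79.7,-21); R=np.array(o["tool_rot"]); t=np.array(o["position"])*1000
print("lip",np.round(t+R@[130,0,43],1),"pitch",np.degrees(np.arcsin(-R[2,0])))
E
python3 l.py; python3 n.py
```

```text
t 14.72 pos [444.7 -48.6 125.4] shift [-0.6 -0.6  0.2] turn [-0.002 -0.001  0.008] F [ 0.1 -0.5 -2.3] q [-33.  20. 100.  21.  69. -32.] w 18.5
lip [468.   86.2 131.9] pitch -21.033651880244626
wrist 0.56 uv [275.  88.] world [443.  40. 145.] tool [ 88. -17.  13.]
side 0.4 uv [311. 235.] world [ 367. -176.  348.] tool [ -50.  -55. -257.]
t 14.92 pos [445. -49. 125.] shift [-52.  76.  61.] turn [ 0. -0. -2.] F [ 0.  1. -2.] q [-33.  20. 100.  21.  69. -32.] w 18.3
```

Call:
servo_tool(
  deltas="0 1.9 0 -4.6 0 -0.08 0;0 2.2 0 -4.5 0 -0.08 0;0 2.6 0 -4.4 0 -0.08 0;0 3 0 -4.3 0 -0.08 0;0 3.4 0 -4.3 0 -0.08 0;0 3.8 0 -4.3 0 -0.08 0;0 4.3 0 -4.3 0 -0.08 0;0 3.9 0 -10.2 0 -0.08 0",
)

```text
time_s: 15.58
position: [0.4484, -0.026, 0.1665]
tool_rot: [[0.167, 0.985, -0.046], [0.947, -0.173, -0.269], [-0.273, 0.001, -0.962]]
ft_force: [0.6, 0.6, -2.6]
grip_width: 0.0182
gripper_force: 107.9
```

```bash
python3 l.py
```

```text
t 15.58 pos [448.4 -26.  166.5] shift [-11.2  -0.4  46.3] turn [0.001 0.643 0.006] F [ 0.6  0.6 -2.6] q [ -9.  18.  95. -17.  69.   7.] w 18.2
lip [468.1  85.6  89.6] pitch 15.836320334374133
```

Call:
servo_tool(
  deltas="0 3.9 0 -10 0 -0.08 0;0 3.9 0 -10 0 -0.08 0;0 3.9 0 -10 0 -0.08 0;0 3.9 0 -10 0 -0.08 0;0 3.9 0 -10.2 0 -0.08 0;0 3.9 0 -10.2 0 -0.08 0;0 3.9 0 -10.2 0 -0.08 0;0 3.9 0 -10.2 0 -0.08 0",
)

```text
time_s: 16.25
position: [0.4605, 0.0416, 0.2185]
tool_rot: [[0.108, 0.985, -0.136], [0.6, -0.173, -0.781], [-0.793, 0.003, -0.609]]
ft_force: [-0.0, -0.1, -1.5]
grip_width: 0.0185
gripper_force: 108.1
```

```bash
python3 l.py
```

```text
t 16.25 pos [460.5  41.6 218.5] shift [ 18.   -0.8 130. ] turn [0.004 1.282 0.005] F [-0.  -0.1 -1.5] q [ 14.  28.  84. -47.  94.  32.] w 18.5
lip [468.7  86.   89.2] pitch 52.456815387889264
```

Call:
servo_tool(
  deltas="0 3.9 0 -10.2 0 -0.08 0;0 3.9 0 -10.2 0 -0.08 0;0 0 0 0 0 0 0;0 0 0 0 0 0 0;0 0 0 0 0 0 0",
)

```text
time_s: 16.67
position: [0.4638, 0.0613, 0.2233]
tool_rot: [[0.084, 0.985, -0.152], [0.472, -0.173, -0.864], [-0.877, 0.001, -0.48]]
ft_force: [0.8, -0.4, -1.8]
grip_width: 0.0184
gripper_force: 108.2
```

```bash
sed -e 's/190:330,180:340/180:290,280:410/' -e 's/250:350,270:420/200:300,240:390/' v.py > v4.py; python3 v4.py v4.png; python3 l.py
```

```text
t 16.82 pos [463.7  60.9 223.9] shift [ 86.8  76.1 204.2] turn [-0.943  0.763 -1.593] F [-0.2 -0.4 -1.4] q [ 18.  32.  82. -52. 100.  35.] w 18.6
t 16.82 pos [463.7  60.9 223.9] shift [ 33.3  -0.4 145.3] turn [0.004 1.438 0.004] F [-0.2 -0.4 -1.4] q [ 18.  32.  82. -52. 100.  35.] w 18.6
lip [468.2  85.   89.1] pitch 61.363913416451894
```

View pics/v4.png

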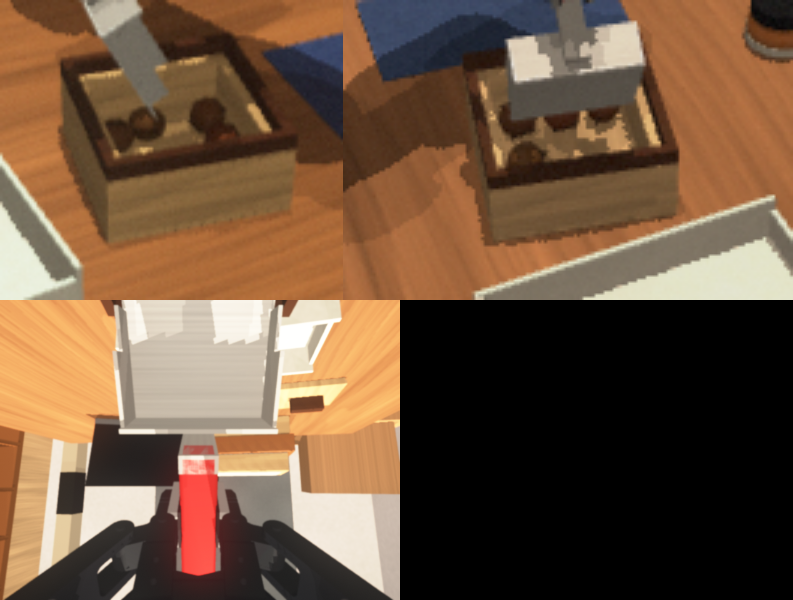

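Call:
servo_tool(
  deltas="0 0 0 0 0 0.07 0;0 0 0 0 0 0.119 0;0 0 0 0 0 0.119 0;0 0 0 0 0 0.119 0;0 0 0 0 0 0.119 0;0 0 0 0 0 0.119 0;0 0 0 0 0 0.119 0;0 0 0 0 0 0.119 0",
)

```text
time_s: 17.48
position: [0.4639, 0.0613, 0.2247]
tool_rot: [[0.172, 0.985, -0.023], [0.972, -0.174, -0.161], [-0.163, 0.005, -0.987]]
ft_force: [-0.2, -0.5, -2.1]
grip_width: 0.0187
gripper_force: 108.0
```

Call:
servo_tool(
  deltas="0 0 0 0 0 0.119 0;0 0 0 0 0 0.049 0;0 0 0 0 0 0 -0.115;0 0 0 0 0 0 -0.115;0 0 0 0 0 0 -0.115;0 0 0 0 0 0 -0.115;0 0 0 0 0 0 -0.115;0 0 0 0 0 0 -0.115",
)

```text
time_s: 18.15
position: [0.4635, 0.0609, 0.2239]
tool_rot: [[-0.498, 0.867, 0.002], [0.867, 0.498, -0.002], [-0.003, 0.001, -1.0]]
ft_force: [0.3, 0.5, -1.2]
grip_width: 0.0185
gripper_force: 108.0
```

Call:
servo_tool(
  deltas="0 0 0 0 0 0 -0.115;0 0 0 0 0 0 -0.115;0 0 0 0 0 0 -0.115;0 0 0 0 0 0 -0.115;0 0 0 0 0 0 -0.115;0 0 0 0 0 0 -0.115;0 0 0 0 0 0 -0.115;0 0 0 0 0 0 -0.1",
)

```text
time_s: 18.82
position: [0.4635, 0.061, 0.2239]
tool_rot: [[-0.99, 0.144, 0.002], [0.144, 0.99, -0.002], [-0.002, -0.002, -1.0]]
ft_force: [0.1, 0.3, -1.2]
grip_width: 0.0186
gripper_force: 108.0
```

```bash
python3 -c "
from h import *
go((511.1,317.5,120),171.9)"
```

```text
t 18.82 pos [463.5  61.  223.9] shift [ -9.8 260.9 103.5] turn [-0.002  0.002 -0.004] F [ 0.1  0.3 -1.2] q [ -7.  14.  88.  -0.  78. -89.] w 18.6
```

Call:
servo_tool(
  deltas="0 -0.5 14 0 0 0 0;0 -1 27 0 0 0 0;0 -1 27 5 0 0 0;0 -1 27 10 0 0 0;0 -1 27 10 0 0 0;0 -1 27 10 0 0 0;0 -1 27 10 0 0 0;0 -1 27 15 0 0 0",
)

```text
time_s: 19.48
position: [0.5021, 0.2619, 0.1639]
tool_rot: [[-0.989, 0.15, 0.004], [0.15, 0.989, -0.001], [-0.004, -0.0, -1.0]]
ft_force: [1.4, 0.5, -1.4]
grip_width: 0.0188
gripper_force: 108.0
```

Call:
servo_tool(
  deltas="0 -1 27 15 0 0 0;0 -1 20 15 0 0 0;0 -0.3 11 15 0 0 0;0 0 0 15 0 0 0;0 0 0 15 0 0 0;0 0 0 15 0 0 0;0 0 0 0 0 0 0;0 0 0 0 0 0 0",
)

```text
time_s: 20.15
position: [0.5125, 0.3174, 0.0732]
tool_rot: [[-0.989, 0.15, 0.0], [0.15, 0.989, -0.002], [-0.001, -0.002, -1.0]]
ft_force: [-0.0, -0.1, -1.2]
grip_width: 0.0182
gripper_force: 108.0
```

```bash
python3 -c "
from h import *
go((511.1,317.5,47.1),171.9)"
```

```text
t 20.15 pos [512.5 317.4  73.2] shift [ 1.5 -0.  26.1] turn [-0.002  0.001 -0.009] F [-0.  -0.1 -1.2] q [ 21.  36.  78.  -0.  66. -61.] w 18.2
```

Call:
servo_tool(
  deltas="0 1.5 0 8 0 0 -0.009;0 0 0 8 0 0 0;0 0 0 5 0 0 0;0 0 0 3 0 0 0;0 0 0 1.5 0 0 0;0 0 0 0.5 0 0 0;0 0 0 0 0 0 0",
)

```text
time_s: 20.73
position: [0.511, 0.318, 0.0472]
tool_rot: [[-0.99, 0.14, 0.001], [0.14, 0.99, -0.002], [-0.001, -0.002, -1.0]]
ft_force: [-1.4, -1.9, 1.1]
grip_width: 0.0185
gripper_force: 108.4
```

Call:
servo_tool(
  deltas="0 0 0 0.4 0 0 0;0 0 0 0 0 0 0",
)

```text
time_s: 20.9
position: [0.5112, 0.318, 0.047]
tool_rot: [[-0.99, 0.14, 0.002], [0.14, 0.99, -0.002], [-0.002, -0.002, -1.0]]
ft_force: [-1.1, -3.3, 5.5]
grip_width: 0.0184
gripper_force: 108.9
```

Call:
servo_tool(
  deltas="0.5 0 0 0 0 0 0;0.8 0 0 0 0 0 0;0.8 0 0 0 0 0 0;0.8 0 0 0 0 0 0;0.8 0 0 0 0 0 0;0.8 0 0 0 0 0 0",
)

```text
time_s: 21.4
position: [0.511, 0.3182, 0.0464]
tool_rot: [[-0.99, 0.14, 0.001], [0.14, 0.99, -0.002], [-0.001, -0.002, -1.0]]
ft_force: [-0.7, 0.4, -0.3]
grip_width: 0.0684
gripper_force: 0.0
```

Call:
servo_tool(
  deltas="0.8 0 0 -10 0 0 0;0.8 0 0 -25 0 0 0;0.8 0 0 -30 0 0 0;0.8 0 0 -30 0 0 0;0.8 0 0 -30 0 0 0;0.8 0 0 -20 0 0 0;0.8 0 0 0 0 0 0;0.8 0 0 0 0 0 0",
)

```text
time_s: 22.07
position: [0.511, 0.3185, 0.193]
tool_rot: [[-0.99, 0.14, 0.003], [0.14, 0.99, -0.001], [-0.003, -0.0, -1.0]]
ft_force: [-0.0, -0.2, -0.7]
grip_width: 0.068
gripper_force: 0.0
```

```bash
python3 w.py w9.png scoop scoop_grip scoop_end; python3 -c "
from h import *
go((644.5,-349.5,200),184.1)
p=env.get_image('scene'); q=env.get_image('side')
for x in (p,q):
  P=cloud(x).reshape(-1,3)*1000; h=cv2.cvtColor(x['img'],cv2.COLOR_RGB2HSV).reshape(-1,3).astype(int)
  for z in ((66,82),):
    m=(abs(P[:,0]-474)<110)&(abs(P[:,1]-115)<105)&(P[:,2]>z[0])&(P[:,2]<z[1]); s=P[m][:,:2].astype(np.float32); print(len(s),cv2.minAreaRect(s))
  m=(abs(P[:,0]-644)<50)&(abs(P[:,1]+350)<40)&(P[:,2]>39)&(P[:,2]<52); s=P[m][:,:2].astype(np.float32); print('grip',len(s),cv2.minAreaRect(s))
"
```

```text
scoop 0.88 [314.  99.] [0.42643914 0.32809898 0.00577727]
scoop 0.22 [116. 151.] [0.4413487  0.19308728 0.07293134]
scoop_grip 0.77 [319. 223.] [0.50851541 0.32053504 0.0780559 ]
scoop_end 0.63 [321. 289.] [0.55935503 0.31539873 0.07799321]
scoop_end 0.37 [ 51. 148.] [0.43473482 0.12430955 0.0331707 ]
3298 ((516.8871459960938, 318.0315856933594), (19.541439056396484, 94.39714813232422), 82.12316131591797) [ 9.9145007e-01 -1.3048683e-01  5.1566614e+02  3.1814316e+02] 0.07816259487545932
t 22.27 pos [510.4 318.2 190.3] shift [ -2.3  -3.  143.3] turn [-0.003 -0.001 -0.005] F [ 0.7 -1.1  0.2] q [ 21.  29.  70.  -0.  82. -61.] w 68.1
t 22.27 pos [510.4 318.2 190.3] shift [-226.4 -642.3   -8.1] turn [-0.003 -0.001 -0.212] F [ 0.7 -1.1  0.2] q [ 21.  29.  70.  -0.  82. -61.] w 68.1
1268 ((474.0690002441406, 117.26628112792969), (157.57745361328125, 163.462158203125), 79.61229705810547)
grip 585 ((645.9590454101562, -348.0926208496094), (71.97715759277344, 24.421512603759766), 4.095550537109375)
884 ((472.3608703613281, 113.91532135009766), (166.9029083251953, 156.56788635253906), 79.61214447021484)
grip 368 ((643.6355590820312, -350.8224792480469), (73.07794189453125, 28.134075164794922), 2.7852797508239746)
```

Call:
servo_tool(
  deltas="0.8 -9 -22 -3 0 0 0;0.8 -10 -27 -3 0 0 0;0.8 -10 -27 -3 0 0 0;0.8 -10 -27 -3 0 0 0;0.8 -10 -27 -3 0 0 0;0.8 -10 -27 0 0 0 0;0.8 -10 -27 0 0 0 0;0.8 -10 -20 0 0 0 0",
)

```text
time_s: 23.03
position: [0.5605, 0.1033, 0.2065]
tool_rot: [[-0.99, 0.141, -0.0], [0.141, 0.99, -0.002], [-0.0, -0.002, -1.0]]
ft_force: [-0.2, -0.0, -0.2]
grip_width: 0.0684
gripper_force: 0.0
```

Call:
servo_tool(
  deltas="0.8 0 0 0 0 0 0;0.8 0 0 0 0 0 0;0.8 0 0 0 0 0 0",
)

```text
time_s: 23.28
position: [0.5602, 0.1058, 0.2066]
tool_rot: [[-0.99, 0.14, 0.0], [0.14, 0.99, -0.001], [-0.0, -0.001, -1.0]]
ft_force: [-0.3, 0.2, 0.0]
grip_width: 0.0681
gripper_force: 0.0
```

```bash
cat > b.py <<'E'
from h import *
import sys
p=env.get_image("wrist"); save(p,sys.argv[1]); P=cloud(p).reshape(-1,3)*1000; h=cv2.cvtColor(p["img"],cv2.COLOR_RGB2HSV).reshape(-1,3).astype(int)
m=(abs(P[:,0]-474)<110)&(abs(P[:,1]-115)<105)&(P[:,2]>69)&(P[:,2]<79); s=P[m][:,:2].astype(np.float32); print(len(s),cv2.minAreaRect(s))
for r in env.spot_point("case",p)[:2]: print("case",r,at_z(p,r["uv"],0.0)*1000)
for r in env.spot_point("nut0_center",p)[:7]: print(r, at_depth(p,r["uv"]))
go((644.5,-349.5,200),184.1)
E
python3 b.py w10.png
```

```text
8660 ((482.78826904296875, 115.22958374023438), (157.13648986816406, 137.30140686035156), 79.76750946044922)
case {'uv': [317.0, 96.1], 'conf': 0.82} [473.27692489 118.28196543   0.        ]
{'uv': [372.5, 48.6], 'conf': 0.73} [0.44667745 0.16353704 0.03397172]
t 23.43 pos [560.2 106.3 206.8] shift [-146.8 -439.7    7.6] turn [-0.002  0.001 -0.211] F [-0.2 -0.1 -0.4] q [ -1.  25.  74.  -0.  82. -83.] w 68.2
```

View pics/w10.png

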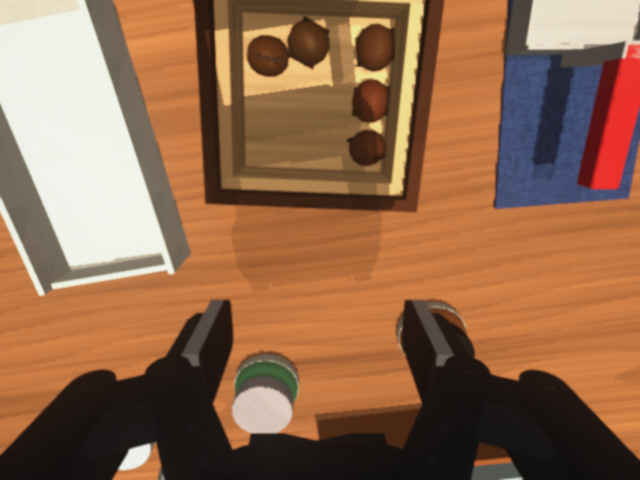

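All five walnuts lie in one layer in the box: (268,55), (308,42), (375,47), (370,100) and (366,147). The scoop is flat on its mat. Next is the cover.

Call:
servo_tool(
  deltas="0.8 -5 -15 0 0 0 0;0.8 -10 -30 0 0 0 0;0.8 -10 -30 0 0 0 0;0.8 -10 -30 0 0 0 0;0.8 -10 -30 0 0 0 0;0.8 -10 -30 0 0 0 0;0.8 -10 -30 0 0 0 0;0.8 -10 -30 0 0 0 0",
)

```text
time_s: 24.1
position: [0.6034, -0.1286, 0.2074]
tool_rot: [[-0.99, 0.139, 0.001], [0.139, 0.99, -0.002], [-0.001, -0.002, -1.0]]
ft_force: [-0.5, 0.4, -0.2]
grip_width: 0.0684
gripper_force: 0.0
```

Call:
servo_tool(
  deltas="0.8 -10 -30 0 0 0 0;0.8 -10 -30 0 0 0 0;0.8 -10 -30 0 0 0 0;0.8 -10 -30 0 0 0 0;0.8 -10 -30 0 0 0 0;0.8 -10 -30 0 0 0 0;0.8 -10 -30 0 0 0 0;0.8 -6 -15 0 0 0 0",
)

```text
time_s: 24.77
position: [0.647, -0.3639, 0.2069]
tool_rot: [[-0.99, 0.141, 0.0], [0.141, 0.99, -0.002], [-0.001, -0.002, -1.0]]
ft_force: [0.1, 1.7, -0.4]
grip_width: 0.0682
gripper_force: 0.0
```

Call:
servo_tool(
  deltas="0.8 0 0 20 0 0 -0.105;0.8 0 0 20 0 0 -0.105;0.8 0 0 15 0 0 0;0.8 0 0 0 0 0 0;0.8 0 0 0 0 0 0",
)

```text
time_s: 25.18
position: [0.6472, -0.3607, 0.1524]
tool_rot: [[-0.998, -0.07, -0.0], [-0.07, 0.998, -0.001], [0.0, -0.001, -1.0]]
ft_force: [0.0, 0.2, -0.2]
grip_width: 0.0683
gripper_force: 0.0
```

```bash
cat > c.py <<'E'
from h import *
p=env.get_image("wrist"); P=cloud(p).reshape(-1,3)*1000
m=(abs(P[:,0]-644)<50)&(abs(P[:,1]+350)<40)&(P[:,2]>41)&(P[:,2]<52); s=P[m][:,:2].astype(np.float32); print('grip',len(s),cv2.minAreaRect(s),np.median(P[m][:,2]))
m=(abs(P[:,0]-644)<95)&(abs(P[:,1]+350)<85)&(P[:,2]>9)&(P[:,2]<19); s=P[m][:,:2].astype(np.float32); print('cover',len(s),cv2.minAreaRect(s))
go((644.7,-349.5,25),184.1)
E
python3 c.py
```

```text
grip 3384 ((644.091796875, -346.98236083984375), (69.82267761230469, 23.45583724975586), 4.13631534576416) 45.148491505932185
cover 25902 ((644.6520385742188, -347.2719421386719), (132.61752319335938, 132.427734375), 4.084763526916504)
t 25.23 pos [ 647.5 -361.1  153.7] shift [  2.2  12.  128.7] turn [-0.003  0.002 -0.002] F [ 0.4 -0.6  0.6] q [ -38.   45.   44.   -0.   90. -132.] w 68.4
```

Call:
servo_tool(
  deltas="0.8 1 7 15 0 0 0;0.8 1.1 7.1 25 0 0 0;0.8 0 0 30 0 0 0;0.8 0 0 30 0 0 0;0.8 0 0 20 0 0 0;0.8 0 0 11 0 0 0;0.8 0 0 4 0 0 0;0.8 0 0 0 0 0 0",
)

```text
time_s: 25.9
position: [0.6445, -0.3479, 0.0185]
tool_rot: [[-0.998, -0.069, 0.002], [-0.069, 0.998, -0.002], [-0.001, -0.003, -1.0]]
ft_force: [0.6, 0.5, 0.1]
grip_width: 0.0682
gripper_force: 0.0
```

Call:
servo_tool(
  deltas="0 0 0 0 0 0 0;0 0 0 0 0 0 0;0 0 0 0 0 0 0;0 0 0 0 0 0 0;0 0 0 0 0 0 0;0 0 0 0 0 0 0",
  newtons=80,
)

```text
time_s: 26.4
position: [0.6445, -0.3482, 0.0193]
tool_rot: [[-0.998, -0.069, 0.003], [-0.069, 0.998, -0.003], [-0.003, -0.003, -1.0]]
ft_force: [-0.3, 0.2, 6.9]
grip_width: 0.0229
gripper_force: 80.5
```

```bash
python3 c.py
```

```text
grip 12760 ((644.2119140625, -349.3222961425781), (47.58013153076172, 73.44710540771484), 75.8252182006836) 45.27146455760833
cover 53790 ((645.144775390625, -347.2391052246094), (133.1500701904297, 133.19142150878906), 4.029377460479736)
t 26.45 pos [ 644.5 -348.2   19.3] shift [-0.1 -1.3 -5.7] turn [-0.003  0.003 -0.002] F [-0.8  1.   6.3] q [ -38.   50.   56.   -0.   74. -132.] w 22.3
```

Call:
servo_tool(
  deltas="0 0 0 -5 0 0 0;0 0 0 -15 0 0 0;0 0 0 -20 0 0 0;0 0 0 -25 0 0 0;0 0 0 -25 0 0 0;0 0 0 -25 0 0 0.062;0 0 0 -20 0 0 0.095;0 0 0 -10 0 0 0.095",
)

```text
time_s: 27.12
position: [0.6443, -0.3478, 0.1661]
tool_rot: [[-0.983, 0.186, 0.004], [0.186, 0.983, -0.004], [-0.004, -0.003, -1.0]]
ft_force: [0.1, -0.5, -0.6]
grip_width: 0.0225
gripper_force: 79.4
```

```bash
python3 -c "
from h import *
go((473,117,140),169.7)"
```

```text
t 27.12 pos [ 644.3 -347.8  166.1] shift [254.9 424.9  23.6] turn [-0.003  0.004 -0.007] F [ 0.1 -0.5 -0.6] q [ -38.   43.   46.   -0.   91. -117.] w 22.5
```

Call:
servo_tool(
  deltas="0 8 13 0 0 0 0;0 16 26.5 0 0 0 -0.007;0 16 26.5 0 0 0 0;0 16 26.5 0 0 0 0;0 16 26.5 0 0 0 0;0 16 26.5 0 0 0 0;0 16 26.5 0 0 0 0;0 16 26.5 0 0 0 0",
)

```text
time_s: 27.78
position: [0.5597, -0.1296, 0.1623]
tool_rot: [[-0.985, 0.175, 0.0], [0.175, 0.985, -0.002], [-0.001, -0.001, -1.0]]
ft_force: [0.6, -0.2, -1.2]
grip_width: 0.0229
gripper_force: 79.4
```

Call:
servo_tool(
  deltas="0 16 26.5 0 0 0 0;0 16 26.5 0 0 0 0;0 16 26.5 0 0 0 0;0 16 26.5 0 0 0 0;0 16 26.5 0 0 0 0;0 16 26.5 0 0 0 0;0 16 26.5 0 0 0 0;0 12 20 0 0 0 0",
)

```text
time_s: 28.45
position: [0.4731, 0.0949, 0.162]
tool_rot: [[-0.985, 0.174, 0.0], [0.174, 0.985, -0.001], [-0.0, -0.001, -1.0]]
ft_force: [1.0, -0.3, -1.9]
grip_width: 0.0226
gripper_force: 79.4
```

Call:
servo_tool(
  deltas="0 9 17 12 0 0 0;0 2 4 11.6 0 0 0;0 0 0 0 0 0 0;0 0 0 0 0 0 0;0 0 0 0 0 0 0",
)

```text
time_s: 28.87
position: [0.4679, 0.1151, 0.1388]
tool_rot: [[-0.985, 0.175, 0.002], [0.175, 0.985, -0.002], [-0.002, -0.002, -1.0]]
ft_force: [0.5, -0.0, -1.3]
grip_width: 0.0224
gripper_force: 79.4
```

```bash
cat > d.py <<'E'
from h import *
o=go((473,117,140),169.7); R=np.array(o["tool_rot"]); t=np.array(o["position"])*1000; uz=t[2]-19.3
for c in ("wrist","scene","side"):
    p=env.get_image(c); P=cloud(p).reshape(-1,3)*1000
    m=(abs(P[:,0]-473)<110)&(abs(P[:,1]-115)<105)&(P[:,2]>68)&(P[:,2]<79); s=P[m][:,:2].astype(np.float32); print(c,"rim",len(s),cv2.minAreaRect(s) if len(s)>20 else"")
    m=(abs(P[:,0]-473)<110)&(abs(P[:,1]-115)<105)&(abs(P[:,2]-uz-14)<4); s=P[m][:,:2].astype(np.float32); print(c,"cover",len(s),cv2.minAreaRect(s) if len(s)>20 else"",np.median(P[m][:,2]) if m.any() else"")
E
python3 d.py
```

```text
t 28.87 pos [467.9 115.1 138.8] shift [-4.7  2.8 -1.2] turn [-0.002  0.002  0.004] F [ 0.5 -0.  -1.3] q [ -0.  21.  93.  -0.  66. -80.] w 22.4
wrist rim 5791 ((403.28326416015625, 130.03640747070312), (156.479248046875, 13.933605194091797), 80.03160095214844)
wrist cover 53721 ((468.489501953125, 115.72920227050781), (133.1515350341797, 133.1188201904297), 80.06224822998047) 132.88872713482374
scene rim 809 ((475.31683349609375, 116.73597717285156), (158.41464233398438, 160.8020782470703), 79.1597900390625)
scene cover 1697 ((468.19854736328125, 115.67256164550781), (133.65591430664062, 137.82916259765625), 80.35272979736328) 135.5727838791547
side rim 523 ((472.6047058105469, 112.9528579711914), (162.82688903808594, 156.94125366210938), 79.60195922851562)
side cover 1427 ((466.80169677734375, 111.013427734375), (139.92906188964844, 132.38768005371094), 80.35248565673828) 133.5017981089891
```

Call:
servo_tool(
  deltas="0 -2.5 1.4 0 0 0 0.003;0 -2.4 1.3 8 0 0 0;0 0 0 12 0 0 0;0 0 0 11 0 0 0;0 0 0 6 0 0 0;0 0 0 0 0 0 0;0 0 0 0 0 0 0;0 0 0 0 0 0 0",
)

```text
time_s: 29.68
position: [0.4731, 0.1173, 0.1016]
tool_rot: [[-0.984, 0.178, 0.002], [0.178, 0.984, -0.002], [-0.002, -0.001, -1.0]]
ft_force: [-0.2, -0.3, -2.4]
grip_width: 0.0224
gripper_force: 79.4
```

```bash
python3 d.py
```

```text
t 29.68 pos [473.1 117.3 101.6] shift [ -0.   -0.3 -38.4] turn [-0.001  0.002  0.001] F [-0.2 -0.3 -2.4] q [  0.  24.  95.  -0.  60. -80.] w 22.4
wrist rim 10466 ((456.8792724609375, 120.20320129394531), (157.23944091796875, 122.82894134521484), 79.9950180053711)
wrist cover 53731 ((473.7089538574219, 117.93167877197266), (133.1269989013672, 133.1576690673828), 79.94566345214844) 95.68951341817883
scene rim 687 ((474.510986328125, 116.9599838256836), (157.28192138671875, 161.65403747558594), 79.79008483886719)
scene cover 1690 ((475.1342468261719, 117.64700317382812), (132.99258422851562, 134.38157653808594), 79.47826385498047) 98.36966766491895
side rim 548 ((472.4619140625, 112.84416198730469), (162.85386657714844, 156.85543823242188), 79.58507537841797)
side cover 1373 ((471.6376037597656, 112.95848846435547), (138.66908264160156, 132.44754028320312), 79.36732482910156) 96.32558604045072
```

Call:
servo_tool(
  deltas="0 0 -0.3 5 0 0 0;0 0 0 5 0 0 0;0 0 0 4 0 0 0;0 0 0 3 0 0 0;0 0 0 2 0 0 0;0 0 0 0 0 0 0",
)

```text
time_s: 30.33
position: [0.4725, 0.1169, 0.0817]
tool_rot: [[-0.984, 0.178, -0.0], [0.178, 0.984, -0.002], [-0.0, -0.002, -1.0]]
ft_force: [0.7, 0.8, -2.4]
grip_width: 0.0225
gripper_force: 79.4
```

Call:
servo_tool(
  deltas="0 0 0 1.2 0 0 0;0 0 0 1.2 0 0 0;0 0 0 0.8 0 0 0;0 0 0 0 0 0 0",
)

```text
time_s: 30.67
position: [0.4727, 0.117, 0.0792]
tool_rot: [[-0.984, 0.178, 0.001], [0.178, 0.984, -0.002], [-0.002, -0.002, -1.0]]
ft_force: [-1.1, -0.7, 1.2]
grip_width: 0.0229
gripper_force: 79.7
```

Call:
servo_tool(
  deltas="0 0 0 0.5 0 0 0;0 0 0 0 0 0 0;0.5 0 0 0 0 0 0;0.8 0 0 0 0 0 0;0.8 0 0 0 0 0 0;0.8 0 0 0 0 0 0;0.8 0 0 0 0 0 0",
)

```text
time_s: 31.25
position: [0.4727, 0.1169, 0.0784]
tool_rot: [[-0.984, 0.178, 0.001], [0.178, 0.984, -0.002], [-0.001, -0.002, -1.0]]
ft_force: [-0.4, -0.1, 0.1]
grip_width: 0.0683
gripper_force: 0.0
```

Call:
servo_tool(
  deltas="0.8 0 0 -10 0 0 0;0.8 0 0 -25 0 0 0;0.8 0 0 -30 0 0 0;0.8 -5 0 -30 0 0 0;0.8 -20 0 -30 0 0 0;0.8 -20 0 -20 0 0 0;0.8 -20 0 0 0 0 0;0.8 0 0 0 0 0 0",
)

```text
time_s: 31.92
position: [0.5393, 0.1049, 0.2243]
tool_rot: [[-0.984, 0.179, 0.004], [0.179, 0.984, -0.002], [-0.005, -0.001, -1.0]]
ft_force: [-0.3, -0.1, -0.3]
grip_width: 0.0683
gripper_force: 0.0
```

```bash
python3 - <<'E'
from h import *
go((473,117,140),169.7)
for c in ("wrist","scene","side"):
    p=env.get_image(c); P=cloud(p).reshape(-1,3)*1000; h=cv2.cvtColor(p["img"],cv2.COLOR_RGB2HSV).reshape(-1,3).astype(int)
    if c=="wrist": P=P+0
    m=(abs(P[:,0]-473)<50)&(abs(P[:,1]-117)<50)&(P[:,2]>60)&(P[:,2]<90)
    s=P[m]; A=np.c_[s[:,:2]-[473,117],np.ones(len(s))]; k=np.linalg.lstsq(A,s[:,2],rcond=None)[0]; print(c,"cover top plane tilt deg,z",np.degrees(k[:2]),k[2],np.percentile(s[:,2],[2,50,98]))
    r=(abs(P[:,0]-473)<90)&(abs(P[:,1]-117)<90)&(P[:,2]>60)&(P[:,2]<90)&(h[:,2]<90); print("  rim z",np.median(P[r][:,2]))
    b=(abs(P[:,0]-473)<60)&(abs(P[:,1]-117)<60)&(P[:,2]>98)&(P[:,2]<115); print("  block",np.median(P[b][:,2]) if b.any() else "")
E
```

```text
t 31.92 pos [539.3 104.9 224.3] shift [67.8  0.2 84. ] turn [-0.001  0.005  0.   ] F [-0.3 -0.1 -0.3] q [ -1.  22.  75.  -0.  82. -81.] w 68.3
wrist cover top plane tilt deg,z [-1.36561514e-01  3.90332398e-05] 73.35315681974244 [71.88199688 73.36151563 74.88797523]
  rim z 73.10692081143921
  block 105.23941670514198
scene cover top plane tilt deg,z [ 0.29535501 -0.18027989] 76.80978823244862 [74.05634353 76.23539668 87.28569559]
  rim z 75.17137606291818
  block 107.61772392653535
side cover top plane tilt deg,z [0.0640772  0.09048045] 75.4877794016667 [70.07249717 74.54257891 88.47481763]
  rim z 73.44582403121535
  block 105.21159458606455
```

The cover is flush with the rim (73.4 against 73.1 mm), level and clear of the gripper, so I'm handing the job in.

```bash
python3 -c "
from rig import env
print(env.close_job())"
```

```text
the job is handed in; nothing more can be done
None
```

I tipped all five walnuts into the specimen box, laid the scoop back flat on its blue mat and closed the box with the square cover flush in its recess; the job is handed in at about 32 s, and no verdict came back.

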